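Snap the right cap on the ingredient tub and hold it down

TASK

Of the three white knobbed caps standing on the bench, pick up the one whose skirt is as wide as the round metal collar under the tub's neck, and press it straight down on the neck until it clicks and its rim sits flush on the collar. Keep pressing after the click, with about 12 N, so that the neck stays sunk in its rubber mount, and finish while still holding the cap down like that. Leave the other two caps where they stand.

Things in the scene. Friction and masses are not known exactly. Their poses are not given: they have to be found in the camera images.
- cap_b: the right cap, standing upright, rim down, on the bench: white plastic, 40 g, a round hollow skirt of 42 mm outside diameter, 27 mm high with a flat closed top, and on the middle of that top a round upright knob 22 mm in diameter and 24 mm high (51 mm in all). Inside the rim a lip leaves an opening of 32 mm. Origin: centre of the underside of the rim; z up along the axis
- cap_a: a cap too small for the neck (opening 25 mm): same look, same heights and same knob, but skirt 34 mm in diameter. Origin: centre of the underside; z up
- cap_c: a cap too big for the neck (opening 39 mm, it would not click): same look, same heights and same knob, but skirt 50 mm in diameter. Origin: centre of the underside; z up
- tub: rectangular translucent ingredient tub with a flat white lid, fixed on the bench, lid 158 x 128 mm (x, y), lid top 80 mm above the bench. Origin: centre of its underside, z up. The neck stands on the lid, 25 mm from the lid's middle along the tub's +x
- neck_seat (a point): centre of the top face of the neck's collar (bare metal, 42 mm in diameter, 92 mm above the bench while not pressed), where the cap's rim sits when home; it moves down with the neck. z up
- neck (a joint): how far the whole neck is pushed down in its springy rubber mount, in m: 0 free, at most 0.008; it takes 3 N per mm
- neck_top (a point): centre of the neck's flat top, 22 mm above the collar's top face. Bare metal, 30 mm in diameter, tapering to 23 mm over its top 4 mm, with four sprung snap bumps (36 mm across) 8 mm above the collar. They resist from when the cap's rim is about 13 mm above the collar; the push peaks at 7 to 11 N and drops as the rim comes to 7 to 5 mm, where the bumps pull the cap down
Mind the look-alikes: they are no part of the job. Leave any blue look-alike of the cap_b alone.

How it is judged:
By the outcome, as a careful person would: the job done as asked, in the order asked, and still so for the second after the job is handed in, while the arm keeps its last pose, push and grip.
It also fails if it takes over 48 s, if anything falls off the work surface, if the arm or the gripper's body presses on something with over 40 N, if the wrist force passes 120 N, or if a joint passes its speed limit or range.

ROBOT

A 6-joint arm with a two-finger parallel gripper is mounted at the origin on the work surface. World frame = base frame: x ahead of the robot, y to its left, z up, the work surface at z = 0. Lengths are in m, angles in degrees, forces in N, time in s.
With the tool pointing down it reaches from about 0.375 to 0.9 m from the base axis. Payload 3.1 kg.
Tool frame: the origin (TCP) lies at the very end of the fingers, on their centre line; the grasp point (between the pads) lies 19 mm behind it; z points along the fingers, y is the direction in which the jaws open and shut (so a half turn about z gives the same grasp; the last joint's range is limited). The gripper opens to 87 mm and grips with 3 to 60 N. Pads are 19 mm wide; open, the fingers measure 117 mm over their backs; the gripper's body (75 mm by 190 mm) begins 51 mm behind the grasp point.
Start: joints at [58.356, 30.224, 82.088, -0, 67.689, -10.227], TCP at [0.228, 0.582, 0.223] pointing down, gripper open.
Joint ranges: [-176.69, 176.69], [-43.24, 126.21], [12.49, 139.97], [-82, 262], [0, 151.66], [-163.58, 163.58]. Speed limits (degrees/s): [159.86, 159.86, 180, 180, 180, 180].

INTERFACE

Orientations are given as a 3x3 rotation matrix whose columns are the frame's x, y, z axes.
In Python, from rig import readout, capture, camera_model, bot, spot_in, regions_of gives the robot as it stands.
- The arm moves only by the tool send_rows, never from a script. Its argument "moves" is a list that holds one entry, the list of rows, each a list of 7 numbers: the turn, a rotation vector about the tool's x, y, z in degrees, then the shift along the tool's x, y, z in cm, then the opening, from -1 (shut) to 1 (fully open). A call has exactly 5 rows; each row shifts and turns the commanded pose from where the row before left it, along the tool's axes as they then stand; what a row does not reach is not made up. A row lasts 1/10 s, in which the tool goes at most 50 mm and 8.59 degrees, less where a joint would pass 70% of its speed; a pose out of reach is approached as far as the arm can. A call with a gripper value outside its range is refused whole. The fingers move at their own pace and stop on an object; the grip force is fixed at half the most. Time passes only in rows, so rows that do not move let the fingers close, or fill a call up. It gives the time, the measured TCP pose, the force and the opening at its end, in the units of the state.
- readout.read_state(): the state, without advancing time (a new reading comes with each control period).
- capture(name): name is "side" or "top" or "wrist"; returns the picture (420x560x3 uint8, blue, green, red); there is no depth.
- camera_model(name): a dict with "camera_matrix" (3x3 intrinsics, pixels), "k1" (the pictures are not rectified: a ray, as slopes to the right and down, at radius r is drawn at 1 + k1 r^2 times it, then the intrinsics apply), "pose" (4x4, takes a point from camera to world coordinates). Camera axes: x right, y up, looking along -z (the intrinsics and any distortion apply to the point x, -y, -z); pixel columns grow to the right and rows downward; lengths in m; the calibration is good to about 2 mm. A picture is of the moment at which its call begins: read the wrist's pose just before it. camera_model takes no time and is no camera call; for the wrist camera it gives the pose at the moment of the call.
- bot.hand_in(): hands the job in, once; it reports no verdict.
Trained networks look in the newest picture that a camera, given by its name, has taken for a name from the list of things; names that differ only in an ending like _2 or _b are one class to them, and where a whole thing is asked for, a point or a joint stands for the part that bears it (a point fixed in the world has none). Each returns a list of dicts, best first, with "p" (0 to 1); they miss things now and then, are a little off and sometimes report something else, mostly with a low value. They report only what shows in the picture. A call takes as long as a camera call. They do not tell look-alikes from the thing itself.
- spot_in(camera, thing): "location" ([x, y, z] in m, in world coordinates, good to about 4 mm: the middle of the surface that is visible of it).
- regions_of(camera, thing): "mask" (420x560 bool, what is visible of it).
The state is a dict: "time_s": time; "joint_positions": joint angles; "qvel": joint speeds; "tau": joint torques, N m; "position": TCP position; "tcp_rot": TCP orientation; "force": force on the tool from outside, world axes, zero at the start; "moment": the same for the moment, N m; "opening": opening from 0.0 (shut) to 1.0 (fully open).
Only numpy, scipy, OpenCV 4.12 (cv2) and the standard library are available. Lean on these libraries where they do the work, as an engineer would, in place of code of your own. Each camera call takes 0.05 s, during which the arm holds its last target. There are 200 camera calls.

## Working session

There is one attempt and no reset: what is moved stays moved. The work goes in short steps, Python scripts to look and compute and a tool call to move; the robot and the scene stay as the last step left them, time stands still between calls to the robot, and variables do not carry over. Pictures are saved under pics/ and viewed, about 8 in all and at most 12, crops included, and the job is handed in when it is done.

Besides the shell and the picture viewer there is one more tool, called after "Emit:" by a JSON object that holds its "api" and its "payload", one argument or row to a line. send_rows: Moves the arm, as the interface text tells. Its arguments: {"type":"object","properties":{"moves":{"type":"array","items":{"type":"array","items":{"type":"array","items":{"type":"number"}}}}},"required":["moves"]}

```bash
mkdir -p pics; ls; cat > h.py <<'E'
import numpy as np, cv2
from rig import readout, capture, camera_model, bot, spot_in, regions_of
def ray(m,u,v):
    K=np.array(m["camera_matrix"],float);k=m["k1"];T=np.array(m["pose"])
    d=np.array([(u-K[0,2])/K[0,0],(v-K[1,2])/K[1,1]]);s=d.copy()
    for _ in range(20): s=d/(1+k*(s@s))
    return T[:3,3],T[:3,:3]@np.array([s[0],-s[1],-1])
def atz(m,u,v,z):
    o,d=ray(m,u,v);return o+d*(z-o[2])/d[2]
def proj(m,p):
    K=np.array(m["camera_matrix"],float);T=np.array(m["pose"])
    c=T[:3,:3].T@(np.array(p)-T[:3,3]);s=np.array([c[0],-c[1]])/-c[2];s=s*(1+m["k1"]*(s@s))
    return K[:2,:2]@s+K[:2,2]
E
python3 - <<'E'
from h import *
np.set_printoptions(precision=4,suppress=True)
print(readout.read_state())
for c in["top","side"]:
    im=capture(c);cv2.imwrite(f"pics/{c}0.png",im)
    m=camera_model(c);print(c,np.array(m["pose"]),m["k1"],m["camera_matrix"])
    for t in["cap_b","neck_seat","tub","neck_top"]:
        for r in spot_in(c,t)[:5]: 
            print(t,r["p"],np.array(r["location"]),proj(m,r["location"]))
E
```

```text
pics
{'time_s': 0.0, 'joint_positions': array([ 58.3543,  30.2785,  82.1566,   0.0005,  67.6879, -10.226 ]), 'qvel': array([0.1   , 0.0229, 0.1226, 0.1729, 0.0982, 0.0213]), 'tau': array([ -0.0001, -44.0041, -17.6593,   0.0632,   0.0583,  -0.0002]), 'position': array([0.2278, 0.5812, 0.2216]), 'tcp_rot': array([[-0.9309,  0.3652, -0.0011],
       [ 0.3652,  0.9309, -0.0018],
       [ 0.0004, -0.0021, -1.    ]]), 'force': array([-0.6742,  0.2616,  0.4939]), 'moment': array([0.0063, 0.0794, 0.0023]), 'opening': 1.00172933047193}
top [[-0.0289  0.9854 -0.1676  0.3803]
 [-0.9996 -0.0282  0.0064  0.0572]
 [ 0.0016  0.1678  0.9858  0.8556]
 [ 0.      0.      0.      1.    ]] -0.05383128168026425 [[452.7727   0.     286.7225]
 [  0.     452.7727 210.294 ]
 [  0.       0.       1.    ]]
cap_b 0.74 [0.4078 0.0654 0.0247] [281.0334 272.0847]
cap_b 0.73 [0.4502 0.1367 0.0327] [241.1618 249.5701]
cap_b 0.6 [0.4366 0.2633 0.0254] [172.702  259.1795]
cap_b 0.55 [0.6195 0.2086 0.0253] [202.6736 161.7702]
neck_seat 0.65 [ 0.5415 -0.1119  0.1056] [382.7117 188.0564]
neck_top 0.92 [ 0.5391 -0.107   0.1058] [379.9618 189.4892]
side [[-0.7057  0.3716 -0.6032  0.0971]
 [-0.7081 -0.3398  0.619   0.4625]
 [ 0.0251  0.864   0.5029  0.4344]
 [ 0.      0.      0.      1.    ]] -0.08647800113942712 [[387.9678   0.     278.6319]
 [  0.     387.9678 208.1891]
 [  0.       0.       1.    ]]
cap_b 0.95 [0.4265 0.2745 0.0277] [197.8477 329.9134]
cap_b 0.8 [0.617  0.2199 0.0281] [160.4984 251.5728]
cap_b 0.79 [0.4533 0.1485 0.0282] [253.8903 278.7199]
cap_b 0.56 [0.3987 0.0719 0.0286] [311.6112 273.378 ]
neck_seat 0.53 [ 0.5404 -0.1047  0.1004] [318.219  174.2617]
neck_seat 0.15 [0.4291 0.2745 0.0286] [196.6784 328.3829]
tub 0.57 [ 0.5006 -0.0727  0.0709] [322.1505 199.1166]
tub 0.17 [0.4477 0.1467 0.025 ] [257.1144 281.4566]
neck_top 0.54 [ 0.5364 -0.1039  0.1027] [319.5673 173.9746]
```

View pics/top0.png

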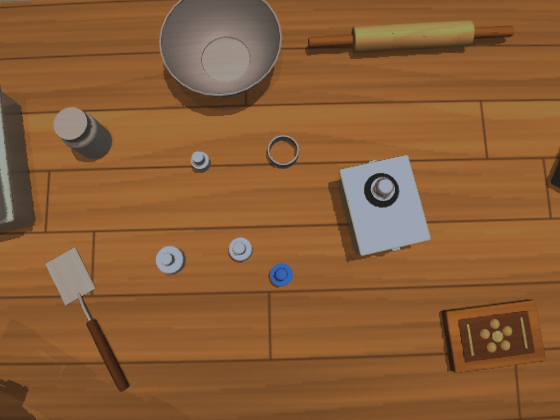

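View pics/side0.png

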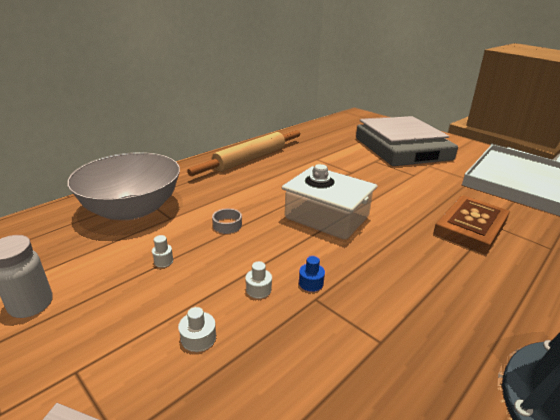

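Candidates in the top picture are white caps at (200,161), (170,259) and (240,249). There is a blue look-alike at (281,273), and a metal ring at (283,151) that isn't a cap. I'll measure the skirt widths and view one enlarged crop.

```bash
python3 - <<'E'
from h import *
np.set_printoptions(precision=4,suppress=True)
for c in["top","side"]:
    im=capture(c);m=camera_model(c)
    for r in regions_of(c,"cap_b"):
        mk=r["mask"].astype(np.uint8);v,u=np.nonzero(mk)
        # horizontal width of skirt band: widest image rows
        w=mk.sum(1);i=np.argmax(w);uu=np.nonzero(mk[i])[0]
        a=atz(m,uu[0]-.5,i,.02);b=atz(m,uu[-1]+.5,i,.02)
        print(c,round(r["p"],2),(u.mean().round(),v.mean().round()),w.max(),"width mm",np.linalg.norm(a-b)*1000,"mid",(a+b)/2)
    if c=="top":
        a=cv2.resize(im[130:300,140:310],None,fx=3.4,fy=3.4,interpolation=cv2.INTER_CUBIC)
        b=cv2.resize(im[150:210,350:410],None,fx=3.4,fy=3.4,interpolation=cv2.INTER_CUBIC)
        o=np.zeros((a.shape[0],a.shape[1]+b.shape[1],3),np.uint8);o[:,:a.shape[1]]=a;o[:b.shape[0],a.shape[1]:]=b
        cv2.imwrite("pics/crop1.png",o)
E
```

```text
top 0.95 (np.float64(170.0), np.float64(260.0)) 31 width mm 57.59820254135883 mid [0.4374 0.2697 0.02  ]
top 0.83 (np.float64(240.0), np.float64(249.0)) 23 width mm 42.5479247376984 mid [0.4561 0.14   0.02  ]
top 0.77 (np.float64(281.0), np.float64(274.0)) 23 width mm 42.13956733253255 mid [0.4099 0.0655 0.02  ]
top 0.65 (np.float64(200.0), np.float64(162.0)) 18 width mm 34.543621494076255 mid [0.6227 0.2138 0.02  ]
side 0.97 (np.float64(197.0), np.float64(330.0)) 37 width mm 51.819927526859566 mid [0.441  0.2666 0.02  ]
side 0.87 (np.float64(311.0), np.float64(274.0)) 26 width mm 43.515731190290566 mid [0.4075 0.061  0.02  ]
side 0.83 (np.float64(258.0), np.float64(281.0)) 25 width mm 40.81125023246763 mid [0.4609 0.1328 0.02  ]
side 0.59 (np.float64(161.0), np.float64(252.0)) 21 width mm 36.85483517668938 mid [0.6167 0.2183 0.02  ]
```

View pics/crop1.png

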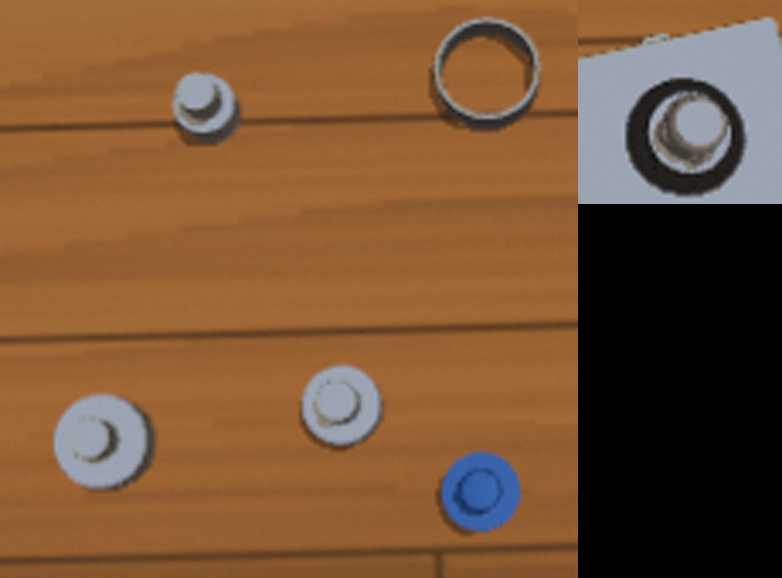

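The crop confirms it. The medium white cap at top pixel (240,249) has a skirt of about 42.5 mm, matching the 42 mm collar. The other white caps measure about 35 mm and 52–57 mm, and the fourth cap is blue. I'm moving above the medium one.

Emit:
{"api": "send_rows", "payload": {
  "moves": [
    [[0,0,0,-3.7,-3.25,0,0],[0,0,0,-3.7,-3.25,0,0],[0,0,0,-3.7,-3.25,0,0],[0,0,0,-3.7,-3.25,0,0],[0,0,0,-3.7,-3.25,0,0]]
  ]
}}

```text
time_s: 1.2
position: [0.3417, 0.3614, 0.2228]
tcp_rot: [[-0.931, 0.365, 0.001], [0.365, 0.931, 0.0], [-0.001, 0.001, -1.0]]
force: [0.1, -0.3, -0.1]
opening: 0.632
```

Emit:
{"api": "send_rows", "payload": {
  "moves": [
    [[0,0,0,-3.7,-3.25,0,0],[0,0,0,-3.7,-3.25,0,0],[0,0,0,-3.7,-3.25,0,0],[0,0,0,-3.7,-3.25,0,0],[0,0,0,-3.7,-3.25,0,0]]
  ]
}}

```text
time_s: 1.7
position: [0.4548, 0.1423, 0.2229]
tcp_rot: [[-0.931, 0.365, 0.001], [0.365, 0.931, 0.0], [-0.001, 0.001, -1.0]]
force: [0.4, -0.2, 0.0]
opening: 0.502
```

```bash
cat > look.py <<'E'
from h import *
np.set_printoptions(precision=4,suppress=True)
def st():
    s=readout.read_state();print("t",s["time_s"],"tcp",s["position"],"F",s["force"],"op",s["opening"]);return s
E
python3 - <<'E'
from look import *
s=st();print(s["tcp_rot"]);m=camera_model("wrist");im=capture("wrist");cv2.imwrite("pics/w1.png",im)
print(np.array(m["pose"]))
for r in spot_in("wrist","cap_b"): print(r["p"],np.array(r["location"]),proj(m,r["location"]))
print(proj(m,[.456,.138,.051]))
E
```

```text
t 1.7 tcp [0.4548 0.1423 0.2229] F [ 0.3519 -0.157   0.0152] op 0.5021022227690548
[[-0.9309  0.3652  0.001 ]
 [ 0.3652  0.9309  0.0002]
 [-0.0009  0.0005 -1.    ]]
[[ 0.3652 -0.8917 -0.2675  0.3808]
 [ 0.9309  0.35    0.1042  0.1712]
 [ 0.0007 -0.2871  0.9579  0.3854]
 [ 0.      0.      0.      1.    ]]
0.93 [0.4504 0.1442 0.0251] [273.6893 182.7561]
0.79 [0.4389 0.2652 0.0259] [369.5218 135.4251]
0.62 [0.4054 0.0694 0.0269] [199.515  170.8318]
[270.3286 194.2014]
```

View pics/w1.png

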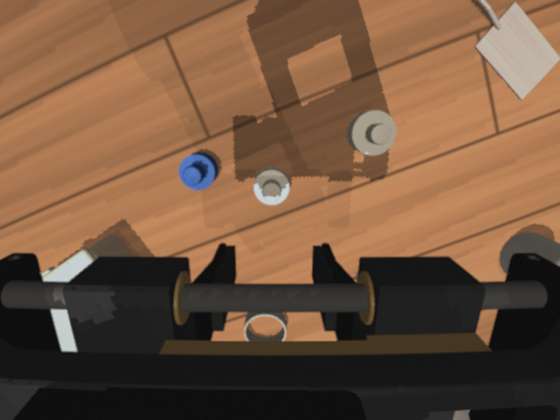

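The wrist picture shows the target at (271,187), blue at (197,172) and the big cap at (373,133). I'll get the target position from its mask.

```bash
python3 - <<'E'
from look import *
m=camera_model("wrist");capture("wrist")
for r in regions_of("wrist","cap_b"):
    mk=r["mask"].astype(np.uint8);v,u=np.nonzero(mk)
    if abs(u.mean()-271)<15:
        (cx,cy),R=cv2.minEnclosingCircle(np.stack([u,v],1).astype(np.float32))
        print(r["p"],u.min(),u.max(),v.min(),v.max(),cx,cy,R,atz(m,cx,cy,.022),atz(m,u.mean(),v.mean(),.025))
print(atz(m,271,188,.051))
for c in["top","side"]:
    capture(c);mm=camera_model(c)
    for r in regions_of(c,"cap_b"):
        v,u=np.nonzero(r["mask"]); p=atz(mm,u.mean(),v.mean(),.025)
        if abs(p[1]-.14)<.03: print(c,p)
    for n in("neck_top","neck_seat"):
        for r in regions_of(c,n)[:1]:
            v,u=np.nonzero(r["mask"]);print(c,n,r["p"],u.min(),u.max(),v.min(),v.max(),atz(mm,u.mean(),v.mean(),.102))
E
```

```text
0.84 256 290 162 199 272.705810546875 180.9722900390625 19.048927307128906 [0.4526 0.1403 0.022 ] [0.4522 0.1404 0.025 ]
[0.4537 0.1379 0.051 ]
top neck_top 0.73 370 394 177 200 [ 0.5406 -0.1116  0.102 ]
top neck_seat 0.77 371 393 178 200 [ 0.5405 -0.1115  0.102 ]
side [0.4473 0.1443 0.025 ]
side neck_top 0.39 282 377 165 239 [ 0.4545 -0.0291  0.102 ]
side neck_seat 0.64 310 329 165 183 [ 0.5357 -0.1037  0.102 ]
```

Emit:
{"api": "send_rows", "payload": {
  "moves": [
    [[0,0,0,0,-0.35,3,0],[0,0,0,0,0,3,0],[0,0,0,0,0,3,0],[0,0,0,0,0,3,0],[0,0,0,0,0,2.5,0]]
  ]
}}

```text
time_s: 2.8
position: [0.4523, 0.1414, 0.0763]
tcp_rot: [[-0.931, 0.364, -0.0], [0.364, 0.931, -0.0], [0.0, -0.0, -1.0]]
force: [0.4, 0.2, -0.2]
opening: 0.5
```

```bash
python3 - <<'E'
from look import *
s=st();m=camera_model("wrist");im=capture("wrist");cv2.imwrite("pics/w2.png",im)
for z in(.051,.027,0): print(z,proj(m,[.4535,.139,z]))
print(proj(m,s["position"]))
for y in (-.021,.021): print(proj(m,s["position"]+s["tcp_rot"]@[0,y,0]))
E
```

```text
t 2.8 tcp [0.4523 0.1414 0.0763] F [ 0.4304  0.2339 -0.2231] op 0.4999879022013982
0.051 [270.8848 246.939 ]
0.027 [271.1657 233.7306]
0 [271.421  221.7397]
[273.7114 261.3354]
[237.072  261.2949]
[310.3494 261.2976]
```

View pics/w2.png

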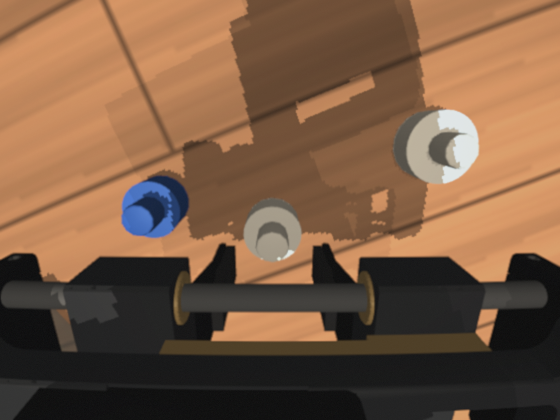

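The cap sits between the open fingers: knob centre near (272,243) and finger midline near 274. I'm descending and gripping the knob.

Emit:
{"api": "send_rows", "payload": {
  "moves": [
    [[0,0,0,0,-0.15,1.5,0],[0,0,0,0,0,1.5,0],[0,0,0,0,0,1,0],[0,0,0,0,0,0.5,0],[0,0,0,0,0,0,0]]
  ]
}}

```text
time_s: 3.35
position: [0.4521, 0.1397, 0.0324]
tcp_rot: [[-0.931, 0.365, -0.0], [0.365, 0.931, -0.0], [0.0, -0.0, -1.0]]
force: [-0.8, 0.2, -0.2]
opening: 0.498
```

Emit:
{"api": "send_rows", "payload": {
  "moves": [
    [[0,0,0,0,0,0.2,0],[0,0,0,0,0,0,-1],[0,0,0,0,0,0,-1],[0,0,0,0,0,0,-1],[0,0,0,0,0,0,-1]]
  ]
}}

```text
time_s: 3.85
position: [0.4523, 0.1395, 0.0308]
tcp_rot: [[-0.931, 0.365, 0.001], [0.365, 0.931, 0.0], [-0.0, 0.0, -1.0]]
force: [-0.1, -0.4, 0.2]
opening: 0.239
```

Emit:
{"api": "send_rows", "payload": {
  "moves": [
    [[0,0,0,0,0,0,-1],[0,0,0,0,0,-2,-1],[0,0,0,0,0,-4,-1],[0,0,0,0,0,-5,-1],[0,0,0,0,0,-5,-1]]
  ]
}}

```text
time_s: 4.35
position: [0.4512, 0.1394, 0.1917]
tcp_rot: [[-0.931, 0.365, -0.002], [0.365, 0.931, -0.0], [0.002, -0.001, -1.0]]
force: [1.7, 1.2, -0.7]
opening: 0.247
```

```bash
python3 - <<'E'
from look import *
s=st();m=camera_model("wrist");im=capture("wrist");cv2.imwrite("pics/w3.png",im[150:400,130:430])
for r in spot_in("wrist","cap_b"): print(r["p"],np.array(r["location"]),proj(m,r["location"]))
st()
E
```

```text
t 4.35 tcp [0.4512 0.1394 0.1917] F [ 1.7317  1.1969 -0.6998] op 0.24653152529788974
0.84 [0.4343 0.2652 0.0255] [380.8649 135.6995]
0.76 [0.4455 0.1436 0.1866] [276.8838 246.7443]
0.6 [0.4024 0.0709 0.0256] [197.4433 174.9263]
t 4.45 tcp [0.4565 0.14   0.1965] F [ 1.0102  0.082  -0.3482] op 0.24508548087068655
```

View pics/w3.png

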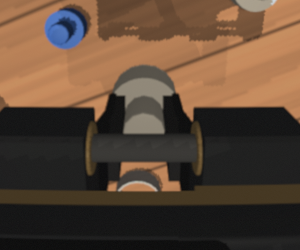

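The cap is gripped upright (opening 0.245, about 21–22 mm, which fits the knob). I'll move to stand off above the neck.

Emit:
{"api": "send_rows", "payload": {
  "moves": [
    [[0,0,0,-1.2,-1.4,-0.6,-1],[0,0,0,-2,-2.4,-0.6,-1],[0,0,0,-2.4,-2.8,-0.6,-1],[0,0,0,-2.4,-2.8,-0.6,-1],[0,0,0,-2.4,-2.8,-0.6,-1]]
  ]
}}

```text
time_s: 4.95
position: [0.5039, -0.0132, 0.2197]
tcp_rot: [[-0.931, 0.365, -0.002], [0.365, 0.931, 0.001], [0.002, -0.0, -1.0]]
force: [1.1, -0.3, -1.8]
opening: 0.245
```

Emit:
{"api": "send_rows", "payload": {
  "moves": [
    [[0,0,0,-2.4,-2.8,0,-1],[0,0,0,-2.2,-2.6,0,-1],[0,0,0,-1.4,-1.8,0,-1],[0,0,0,-0.6,-0.8,0,-1],[0,0,0,0,0,0,-1]]
  ]
}}

```text
time_s: 5.45
position: [0.5363, -0.1114, 0.2195]
tcp_rot: [[-0.93, 0.367, -0.002], [0.367, 0.93, 0.001], [0.002, 0.0, -1.0]]
force: [-1.6, 1.0, -0.8]
opening: 0.245
```

```bash
python3 - <<'E'
from look import *
m=camera_model("top")
for u,v,z in((384.4,185.9,.114),(382.9,189,.092),(381.8,190,.081)): print(atz(m,u,v,z))
s=st();m=camera_model("wrist");im=capture("wrist");cv2.imwrite("pics/w4.png",cv2.resize(im[120:330,140:420],None,fx=2.5,fy=2.5,interpolation=cv2.INTER_CUBIC))
for n in("neck_top","neck_seat"):
  for r in spot_in("wrist",n): print(n,r["p"],np.array(r["location"]),proj(m,r["location"]))
p=s["position"]
for z in(.092,.114,p[2]-.031,p[2]-.004): print(z,proj(m,[p[0],p[1],z]))
E
```

```text
[ 0.5433 -0.1131  0.114 ]
[ 0.5427 -0.1152  0.092 ]
[ 0.5433 -0.1156  0.081 ]
t 5.45 tcp [ 0.5363 -0.1114  0.2195] F [-1.6243  1.0474 -0.7867] op 0.24477514214326154
neck_top 0.71 [ 0.5401 -0.1081  0.1019] [278.3769 208.0415]
neck_seat 0.65 [ 0.5349 -0.1085  0.1009] [275.9424 202.9212]
0.092 [273.6413 202.8474]
0.114 [273.6486 209.3004]
0.18850922599916334 [273.6843 240.8533]
0.21550922599916333 [273.7041 258.3531]
```

View pics/w4.png

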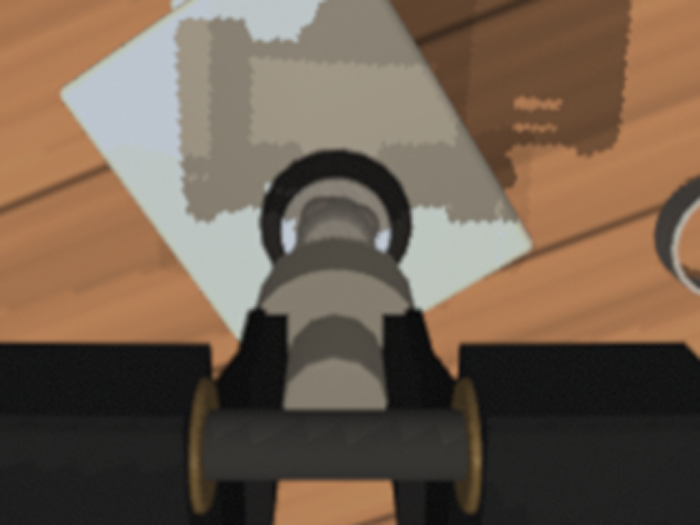

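The picture shows the neck ahead of the held cap: the black ring spans crop u 261–412 with its top at v 150, and the collar's top is at v 178. I'll solve the offsets from these edges.

```bash
python3 - <<'E'
from look import *
from scipy.optimize import brentq
s=st();m=camera_model("wrist");p=s["position"];R=s["tcp_rot"]
a=np.linspace(0,2*np.pi,181)
def far(dx,r,z):
    return min(proj(m,[*(p+R@[dx+r*np.cos(t),r*np.sin(t),0])[:2],z])[1] for t in a)
for n,v,r,z in(("rim",237,.021,p[2]-.031),("skirttop",268,.021,p[2]-.004),("knobtop",357,.011,p[2]+.020),("collar",178,.021,.092)):
    print(n,brentq(lambda d:far(d,r,z)-(v/2.5+120),-.03,.03)*1000,"mm tool x")
E
```

```text
t 5.6 tcp [ 0.5357 -0.1092  0.22  ] F [-0.4201 -0.426   0.0272] op 0.2423317037086535
rim -2.7508410569953017 mm tool x
skirttop -1.6490961137824391 mm tool x
knobtop -2.0673858758373047 mm tool x
collar -9.555792931791904 mm tool x
```

Emit:
{"api": "send_rows", "payload": {
  "moves": [
    [[0,0,0,-0.4,0.05,1,-1],[0,0,0,-0.3,0,2,-1],[0,0,0,0,0,2,-1],[0,0,0,0,0,1.5,-1],[0,0,0,0,0,0,-1]]
  ]
}}

```text
time_s: 6.1
position: [0.5415, -0.111, 0.153]
tcp_rot: [[-0.931, 0.364, -0.005], [0.364, 0.931, 0.002], [0.006, 0.0, -1.0]]
force: [-1.1, -0.2, -0.7]
opening: 0.241
```

```bash
python3 - <<'E'
from look import *
s=st();a=capture("wrist")[150:290,190:360];b=capture("side")[110:210,260:380];c=capture("top")[140:240,330:440]
f=lambda i,k:cv2.resize(i,None,fx=k,fy=k,interpolation=cv2.INTER_CUBIC)
A=f(a,2.2);B=f(b,3.2);C=f(c,3.2);o=np.zeros((660,800,3),np.uint8)
o[:A.shape[0],:A.shape[1]]=A;o[:B.shape[0],400:400+B.shape[1]]=B;o[325:325+320,400:400+352]=C[:320,:352]
cv2.imwrite("pics/m5.png",o[:600]);st()
E
```

```text
t 6.1 tcp [ 0.5415 -0.111   0.153 ] F [-1.0689 -0.2305 -0.6779] op 0.2413694506294929
t 6.25 tcp [ 0.5438 -0.1123  0.1559] F [ 0.131   1.0901 -0.5376] op 0.24120410776390533
```

View pics/m5.png

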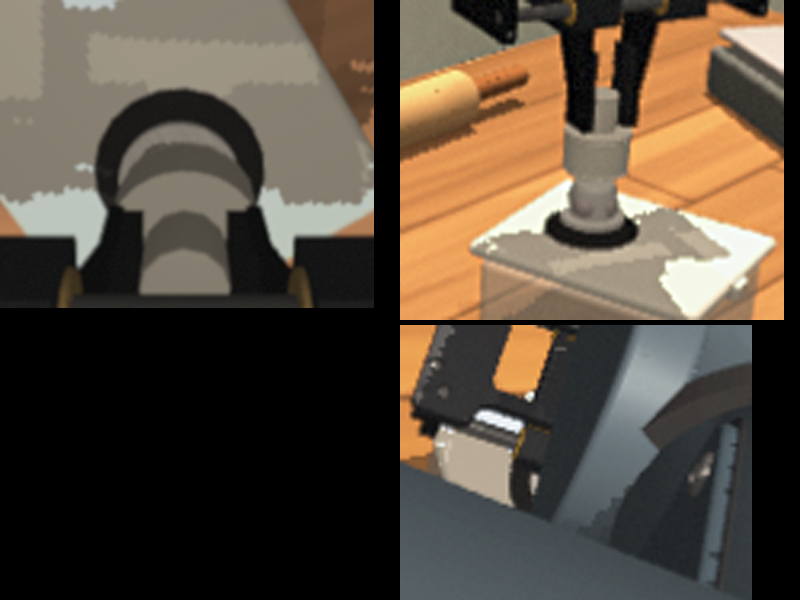

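Side view: the cap sits just above the neck, aligned to about 1 mm. The wrist view was taken while the arm was still settling, so I'll let it settle and check once more.

Emit:
{"api": "send_rows", "payload": {
  "moves": [
    [[0,0,0,0,0,0,-1],[0,0,0,0,0,0,-1],[0,0,0,0,0,0,-1],[0,0,0,0,0,0,-1],[0,0,0,0,0,0,-1]]
  ]
}}

```text
time_s: 6.75
position: [0.5434, -0.1128, 0.1557]
tcp_rot: [[-0.931, 0.365, 0.0], [0.365, 0.931, -0.0], [-0.0, -0.0, -1.0]]
force: [1.7, 0.9, -0.3]
opening: 0.244
```

```bash
python3 - <<'E'
from look import *
s=st();m=camera_model("wrist");im=capture("wrist");p=s["position"];R=s["tcp_rot"]
o=cv2.resize(im[160:300,190:360],None,fx=4.2,fy=4.2,interpolation=cv2.INTER_CUBIC)
t=np.linspace(0,2*np.pi,120)
def ring(dx,dy,r,z,col):
    q=np.array([(proj(m,[*(p+R@[dx+r*np.cos(k),dy+r*np.sin(k),0])[:2],z])-[190,160]+.5)*4.2 for k in t])
    cv2.polylines(o,[q.astype(np.int32)],True,col,1)
ring(-.0022,.0003,.021,p[2]-.031,(0,0,255))
ring(-.0022,.0003,.021,.092,(0,255,0))
cv2.imwrite("pics/w6.png",o);st()
E
```

```text
t 6.75 tcp [ 0.5434 -0.1128  0.1557] F [ 1.708   0.8605 -0.2919] op 0.2435937583650062
t 6.8 tcp [ 0.5434 -0.1128  0.1557] F [-0.3427 -0.2201  0.0598] op 0.2469438920731653
```

View pics/w6.png

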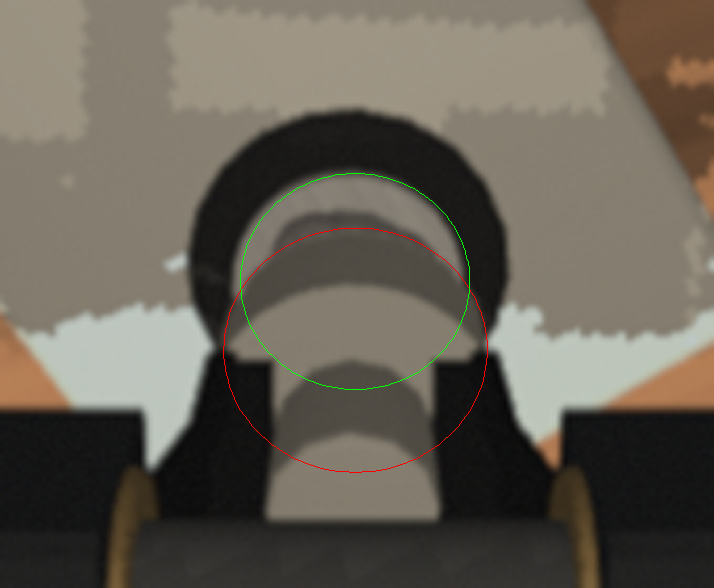

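The cap's edge matches the red ring. The collar centre is about 1.3 mm in tool −y and about 1 mm in +x from the predicted green ring. I'll correct by 1 mm on each axis and go down onto the neck.

Emit:
{"api": "send_rows", "payload": {
  "moves": [
    [[0,0,0,0.1,-0.1,0,-1],[0,0,0,0,0,0.5,-1],[0,0,0,0,0,0.6,-1],[0,0,0,0,0,0.6,-1],[0,0,0,0,0,0,-1]]
  ]
}}

```text
time_s: 7.3
position: [0.5423, -0.1135, 0.1375]
tcp_rot: [[-0.931, 0.365, 0.0], [0.365, 0.931, -0.0], [-0.0, -0.0, -1.0]]
force: [2.4, -0.8, -1.7]
opening: 0.245
```

Emit:
{"api": "send_rows", "payload": {
  "moves": [
    [[0,0,0,0,0,0.1,-1],[0,0,0,0,0,0.1,-1],[0,0,0,0,0,0.1,-1],[0,0,0,0,0,0.1,-1],[0,0,0,0,0,0,-1]]
  ]
}}

```text
time_s: 7.8
position: [0.5424, -0.1134, 0.1349]
tcp_rot: [[-0.931, 0.365, 0.001], [0.365, 0.931, -0.0], [-0.001, -0.0, -1.0]]
force: [1.6, -0.6, 1.4]
opening: 0.244
```

Emit:
{"api": "send_rows", "payload": {
  "moves": [
    [[0,0,0,0,0,0.1,-1],[0,0,0,0,0,0.1,-1],[0,0,0,0,0,0.1,-1],[0,0,0,0,0,0.1,-1],[0,0,0,0,0,0,-1]]
  ]
}}

```text
time_s: 8.3
position: [0.543, -0.1139, 0.1315]
tcp_rot: [[-0.931, 0.365, 0.002], [0.365, 0.931, -0.001], [-0.003, -0.0, -1.0]]
force: [0.9, -1.5, 6.9]
opening: 0.245
```

Emit:
{"api": "send_rows", "payload": {
  "moves": [
    [[0,0,0,0,0,0.1,-1],[0,0,0,0,0,0.1,-1],[0,0,0,0,0,0.1,-1],[0,0,0,0,0,0.1,-1],[0,0,0,0,0,0,-1]]
  ]
}}

```text
time_s: 8.8
position: [0.5426, -0.1135, 0.1261]
tcp_rot: [[-0.931, 0.365, 0.001], [0.365, 0.931, -0.0], [-0.001, 0.0, -1.0]]
force: [3.6, -1.7, -5.2]
opening: 0.244
```

The force rose to about 7 N and then dropped to −5 N, so the bumps are pulling the cap in. I'll keep pressing in small steps.

Emit:
{"api": "send_rows", "payload": {
  "moves": [
    [[0,0,0,0,0,0.1,-1],[0,0,0,0,0,0.1,-1],[0,0,0,0,0,0.1,-1],[0,0,0,0,0,0,-1],[0,0,0,0,0,0,-1]]
  ]
}}

```text
time_s: 9.3
position: [0.5421, -0.1132, 0.1234]
tcp_rot: [[-0.931, 0.365, -0.0], [0.365, 0.931, 0.0], [0.0, 0.0, -1.0]]
force: [3.2, -1.9, -3.7]
opening: 0.238
```

Emit:
{"api": "send_rows", "payload": {
  "moves": [
    [[0,0,0,0,0,0.1,-1],[0,0,0,0,0,0.1,-1],[0,0,0,0,0,0,-1],[0,0,0,0,0,0,-1],[0,0,0,0,0,0,-1]]
  ]
}}

```text
time_s: 9.8
position: [0.5422, -0.1133, 0.1219]
tcp_rot: [[-0.931, 0.365, 0.001], [0.365, 0.931, -0.0], [-0.001, 0.0, -1.0]]
force: [2.7, -0.4, 2.2]
opening: 0.246
```

Emit:
{"api": "send_rows", "payload": {
  "moves": [
    [[0,0,0,0,0,0.1,-1],[0,0,0,0,0,0.1,-1],[0,0,0,0,0,0.1,-1],[0,0,0,0,0,0,-1],[0,0,0,0,0,0,-1]]
  ]
}}

```text
time_s: 10.3
position: [0.5426, -0.1134, 0.1195]
tcp_rot: [[-0.931, 0.365, 0.001], [0.365, 0.931, -0.0], [-0.001, 0.0, -1.0]]
force: [1.9, -0.2, 8.4]
opening: 0.245
```

Emit:
{"api": "send_rows", "payload": {
  "moves": [
    [[0,0,0,0,0,0,-1],[0,0,0,0,0,0,-1],[0,0,0,0,0,0,-1],[0,0,0,0,0,0,-1],[0,0,0,0,0,0,-1]]
  ]
}}

```text
time_s: 10.8
position: [0.5426, -0.1134, 0.1196]
tcp_rot: [[-0.931, 0.365, 0.001], [0.365, 0.931, -0.001], [-0.002, 0.0, -1.0]]
force: [1.6, -0.7, 9.1]
opening: 0.247
```

```bash
python3 - <<'E'
from look import *
F=[]
for i in range(12):
    im=capture("side");F.append([readout.read_state()["force"][2],readout.read_state()["position"][2]])
F=np.array(F);print(F.mean(0),F.std(0))
st()
E
```

```text
[8.8358 0.1196] [0.6939 0.    ]
t 11.4 tcp [ 0.5426 -0.1134  0.1196] F [1.7925 0.2125 7.8259] op 0.2413410288635046
```

Emit:
{"api": "send_rows", "payload": {
  "moves": [
    [[0,0,0,0,0,0.07,-1],[0,0,0,0,0,0.07,-1],[0,0,0,0,0,0,-1],[0,0,0,0,0,0,-1],[0,0,0,0,0,0,-1]]
  ]
}}

```text
time_s: 11.9
position: [0.5426, -0.1134, 0.1186]
tcp_rot: [[-0.931, 0.365, 0.002], [0.365, 0.931, -0.001], [-0.002, 0.0, -1.0]]
force: [1.3, 0.8, 11.4]
opening: 0.241
```

```bash
python3 - <<'E'
from look import *
F=[]
for i in range(14):
    im=capture("side" if i<13 else "wrist");F.append(np.r_[readout.read_state()["force"],readout.read_state()["position"][2]])
    if i==12: sd=im
F=np.array(F);print(F.mean(0),F.std(0))
f=lambda i,k:cv2.resize(i,None,fx=k,fy=k,interpolation=cv2.INTER_CUBIC)
A=f(sd[130:205,275:365],4.4);B=f(im[170:290,200:350],2.65)
o=np.zeros((max(A.shape[0],B.shape[0]),A.shape[1]+B.shape[1],3),np.uint8);o[:A.shape[0],:A.shape[1]]=A;o[:B.shape[0],A.shape[1]:]=B
cv2.imwrite("pics/f7.png",o);print(o.shape);st()
E
```

```text
[ 1.6036  0.2133 11.3044  0.1186] [0.3354 0.3917 0.3141 0.    ]
(330, 794, 3)
t 12.6 tcp [ 0.5426 -0.1134  0.1186] F [ 1.6007  0.8639 11.314 ] op 0.2413460937568705
```

View pics/f7.png

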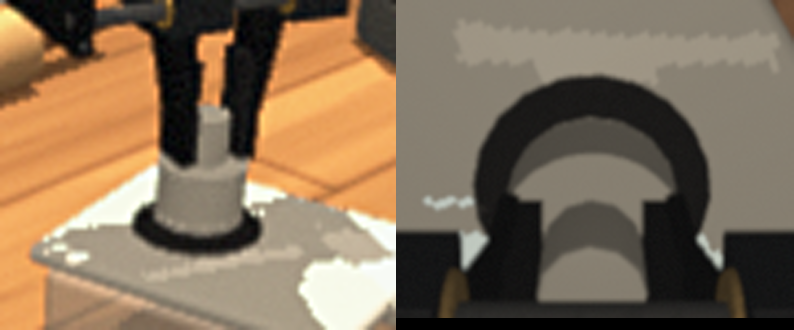

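The picture shows the cap's rim down on the collar with no gap and the skirt centred in the black ring. The mean push is 11.3 N, so I'll make one small nudge.

Emit:
{"api": "send_rows", "payload": {
  "moves": [
    [[0,0,0,0,0,0.02,-1],[0,0,0,0,0,0,-1],[0,0,0,0,0,0,-1],[0,0,0,0,0,0,-1],[0,0,0,0,0,0,-1]]
  ]
}}

```text
time_s: 13.1
position: [0.5427, -0.1134, 0.1185]
tcp_rot: [[-0.931, 0.365, 0.002], [0.365, 0.931, -0.001], [-0.002, 0.0, -1.0]]
force: [1.5, 1.1, 11.7]
opening: 0.243
```

```bash
python3 - <<'E'
from look import *
F=[]
for i in range(10):
    capture("side");F.append(readout.read_state()["force"])
F=np.array(F);print(F.mean(0),F.std(0));s=st()
if 10.5<F[:,2].mean()<13.5: print(bot.hand_in())
E
```

```text
[ 1.3278 -0.035  11.445 ] [0.5546 0.6425 0.5033]
t 13.6 tcp [ 0.5427 -0.1134  0.1185] F [ 1.369  -0.4822 10.6147] op 0.2461743898694225
the job is handed in; nothing more can be done
None
```

I picked up the medium white cap by its knob, pressed it onto the neck until it clicked, and handed the job in at 13.6 s while still holding it down. The hand-in gave no verdict. The cap's skirt measured about 42 mm, matching the collar; the other two white caps and the blue one were never touched.

- **Click:** the push rose to at least 7 N, then the force reversed to about −5 N as the bumps pulled the cap down.
- **Holding force:** the last reading averaged 11.4 N (±0.5 N noise), or about 11.8 N on the neck once the cap's 0.4 N weight is added.
- **Flush fit:** the arm's height puts the rim at about 87.5 mm. A flush cap with the neck sunk about 4 mm would be at about 88 mm. The side and wrist pictures, taken just before a last 0.2 mm nudge, show no gap and the skirt centred in the black ring.

Three things didn't fully agree:
- **Position readings:** they wandered by 1–2 mm while the arm was settling.
- **Big cap's width:** it measured 52–58 mm against the 50 mm given.
- **Sideways force:** about 1.3 N remained at the end.

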